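# Put the breakfast rolls and jam away on the pull-out shelf

### The job

Clear the breakfast things away: pull up the plunger knob, slide the pull-out shelf from under the slatted shelf all the way out and let the pin drop into the loading hole so that it stays put, then stand every jam jar upright in the jar bay, tip the rolls from the baking tray into the bread basket (any that go astray belong in it too) and lay the empty tray back flat on the worktop. Then pull the knob again, slide the loaded shelf fully home and let the pin drop into its hole, leaving the other things on the worktop where they are.

Things in the scene. Friction and masses are not known exactly. Their poses are not given: they have to be found in the camera images.
- carriage (a joint): Position (m) of the pull-out shelf on its runners: 0 = home under the slatted shelf, 0.335 = fully out at the loading hole, end stops 3 mm beyond each. It grows along +y of unit. Unlocked it slides with about 2 N of drag. At the start it is locked home.
- plunger (a joint): Lift (m) of the spring-loaded index plunger: 0 = pin down in a hole (locked), 0.012 = pin on top of the bar between the holes, 0.018 = pulled up to its stop. The spring pushes down with 4 N at 0, 9 N at 0.018. Lift it over 12 mm to slide the shelf; let go, it snaps down by itself and enters a hole when within 1.5 mm of its centre.
- knob (a point): Middle of the plunger's black round knob, axis upright, 29 mm in diameter (33 mm at its cap), reaching 16 mm below and 17 mm above this point. It stands on a steel strap at the outer (+y) end of the pull-out shelf and travels with it. Pin down, the point is 76 mm above the worktop; the 24 mm wide collar under it ends at 51 mm. Pull straight up.
- unit: The fixed fitting: baseboard 200 x 750 mm (x +-100, y -290 to 460 mm) with two runners and a steel index bar (top 24 mm up) with two holes. Origin on the worktop, on the centre line, under the outer edge of the slatted shelf; +y is the way the pull-out shelf comes out, z up. The knob is at x 0 and y 90 mm when home, 425 mm when fully out.
- slats (a point): Centre of the top of the slatted wooden shelf (part of unit, on four cream legs) that roofs the home position: 236 mm (x) by 290 mm (y), 165 to 185 mm above the worktop, its outer edge at y 0 of unit; cups stand on it, to 250 mm. It leaves too little room to load the pull-out shelf beneath it.
- basket_floor (a point): Centre of the inner floor of the open wooden bread basket fixed on the pull-out shelf; axes as unit's. Inside 184 mm (x) by 163 mm (y), 69 mm deep, walls 6 mm; floor 42 mm and rim 111 mm above the worktop. It lies 177.5 mm behind the knob (towards -y).
- jar_bay (a point): Centre of the jar bay, a flat strip of deck (36 mm above the worktop) between basket and inner end of the pull-out shelf, 325 mm behind the knob (towards -y); axes as unit's. Usable 188 mm (x) by 109 mm (y): a 26 mm high gallery stands 49 mm towards -y and round the ends, the basket's wall (75 mm above the deck) 60 mm towards +y. Three jars fit in a row at x -60, 0, 60 mm.
- tray: Black non-stick baking tray, loose, about 0.2 kg. Sheet 170 (x) by 140 mm (y), 4 mm thick; back rim to 22 mm, side rims to 18 mm above the underside; no rim at its front, +x, over which rolls slide off when it is tilted 25 degrees or more. Origin at the centre of the sheet's underside.
- tray_bar (a point): Centre of the tray's dark wooden grab bar, an upright board across the tray behind its back rim: 90 mm long (along y), 10 mm thick (along x), 40 mm tall. It lies at x -128 mm, 36 mm above the tray's underside (bar from 16 to 56 mm). Axes as the tray's.
- roll1: Bread roll, crisp, round, domed, 48 mm in diameter, 34 mm high, 32 g; origin at its centre, 16 mm above its flat underside, z towards the dome. At the start it lies on the tray. Three to five of the five are present (None from the start: absent).
- roll2: Bread roll, crisp, round, domed, 48 mm in diameter, 34 mm high, 32 g; origin at its centre, 16 mm above its flat underside, z towards the dome. At the start it lies on the tray. Three to five of the five are present (None from the start: absent).
- roll3: Bread roll, crisp, round, domed, 48 mm in diameter, 34 mm high, 32 g; origin at its centre, 16 mm above its flat underside, z towards the dome. At the start it lies on the tray. Three to five of the five are present (None from the start: absent).
- roll4: Bread roll, crisp, round, domed, 48 mm in diameter, 34 mm high, 32 g; origin at its centre, 16 mm above its flat underside, z towards the dome. At the start it lies on the tray. Three to five of the five are present (None from the start: absent).
- roll5: Bread roll, crisp, round, domed, 48 mm in diameter, 34 mm high, 32 g; origin at its centre, 16 mm above its flat underside, z towards the dome. At the start it lies on the tray. Three to five of the five are present (None from the start: absent).
- jar1: Dark red jam jar with brass-coloured lid and paper label, 54 mm in diameter, 56 mm tall, 180 g; origin at the centre of its underside, z upwards. At the start it stands on the worktop. One to three of the three are present (None from the start: absent).
- jar2: Dark red jam jar with brass-coloured lid and paper label, 54 mm in diameter, 56 mm tall, 180 g; origin at the centre of its underside, z upwards. At the start it stands on the worktop. One to three of the three are present (None from the start: absent).
- jar3: Dark red jam jar with brass-coloured lid and paper label, 54 mm in diameter, 56 mm tall, 180 g; origin at the centre of its underside, z upwards. At the start it stands on the worktop. One to three of the three are present (None from the start: absent).
- mug: White mug, 80 mm wide, 90 mm tall; leave alone. Origin under its centre.
- pepper_mill: Dark wooden pepper mill, 54 mm wide, 147 mm tall; leave alone. Origin under its centre.
- oil: Green oil bottle, 60 mm wide, 190 mm tall, beyond the outer end of the fitting; leave alone. Origin under its centre.
- kettle: Steel kettle, 156 mm wide, 214 mm tall, black handle 0.11 m to its +y; leave alone. Origin under its centre.
- spatula: Spatula with wooden handle lying flat between tray and jars, 200 mm long along its x; leave alone. Origin under its middle.

How it is judged:
By the outcome, as a careful person would: the job done as asked, in the order asked, and still so for the second after the job is handed in, with the robot touching nothing.
Of roll1, roll2, roll3, roll4, roll5 only 3 to 5 are there at a start; the rules pass over those that are not, and their reading is None.
Of jar1, jar2, jar3 only 1 to 3 are there at a start; the rules pass over those that are not, and their reading is None.
At some moment in a run one of jar1, jar2, jar3, tray may be knocked a few centimetres aside while the robot is not near it.
It also fails if it takes over 208 s, if anything falls off the work surface, if the arm or the gripper's body presses on something with over 40 N, if the wrist force passes 120 N, or if a joint passes its speed limit or range.

### The arm

A 6-joint arm with a two-finger parallel gripper is mounted at the origin on the work surface. World frame = base frame: x ahead of the robot, y to its left, z up, the work surface at z = 0. Lengths are in m, angles in rad, forces in N, time in s.
With the tool pointing down it reaches from about 0.3 to 0.85 m from the base axis. Payload 5.4 kg.
Tool frame: the origin (TCP) lies midway between the tips of the shut fingers; the grasp point (between the pads) lies 19 mm behind it; y points along the fingers, x is the direction in which the jaws open and shut, and the axes are right-handed (so a half turn about y gives the same grasp; the last joint's range is limited). The gripper opens to 85 mm and grips with 20 to 120 N. Pads are 22 mm wide; open, the fingers measure 114 mm over their backs; the gripper's body (76 mm by 85 mm) begins 54 mm behind the grasp point. The pads swing forward as they close: fully open they stand 13 mm farther back than shut.
Start: joints at [-1.399, 0.158, 1.597, -0, 1.386, -0.21], TCP at [0.214, -0.534, 0.205] pointing down, gripper open.
Joint ranges: [-2.91, 2.91], [-0.94, 2.29], [0.18, 2.7], [-1.29, 4.43], [0.17, 2.64], [-3, 3]. Speed limits (rad/s): [2.57, 2.57, 3.14, 3.14, 3.14, 3.14].

### API

Orientations are given as a unit quaternion [w, x, y, z].
In Python, from rig import readout, get_image, workorder gives the robot as it stands.
- The arm moves only by the shell command python3 -m jog 'ROWS' [FORCE]. ROWS is JSON, one flat list of numbers, 7 for each row, row after row: the opening in per cent of the stroke, from 0 (shut) to 100 (fully open), then the shift along the tool's x, y, z in mm, then the turn, a rotation vector about the tool's x, y, z in rad. In form: [gripper, x, y, z, ax, ay, az, gripper, x, y, z, ax, ay, az, ...]. A call has 1 to 10 rows; each row is the pose to reach, as a shift and turn from the pose measured when the call began, along the tool's axes at that moment; what a row does not reach only later rows make up. A row lasts 1/10 s, in which the tool goes at most 50 mm and 8.59 degrees, less where a joint would pass 70% of its speed; a pose out of reach is approached as far as the arm can. A call with a gripper value outside its range is refused whole. The fingers move at their own pace and stop on an object; FORCE is the grip in N (left out, the last holds). Time passes only in rows, so rows that repeat a pose let the fingers close. It gives the time, the measured TCP pose, the force and the opening at its end, in the units of the state.
- readout.state(): the state, without advancing time (a new reading comes with each control period).
- get_image(name): name is "side" or "top"; returns a dict with "pixels" (400x640x3 uint8, red, green, blue), "depth" (400x640 float32, m along the optical axis (not along the pixel's ray), 0 where there is no reading), "vfov" (degrees; the focal length in pixels is half the picture's height over the tangent of half this angle, whatever the lens; pixels are square), "cx", "cy" (the principal point, pixels), "rvec" (rotation vector, rad) and "tvec" (3), from world to camera coordinates, as OpenCV has them. Camera axes: x right, y down, z forward; pixel columns grow to the right and rows downward; lengths in m; the calibration is good to about 2 mm. A picture is of the moment at which its call begins.
- workorder.job_done(): hands the job in, once; it reports no verdict.
The state is a dict: "t": time; "joints": joint angles; "joint_velocities": joint speeds; "joint_efforts": joint torques, N m; "eef_pos": TCP position; "tool_rot": TCP orientation; "ft_force": force on the tool from outside, world axes, zero at the start; "torque": the same for the moment, N m; "gripper_width": finger opening in m.
Only numpy, scipy, OpenCV 4.12 (cv2) and the standard library are available. Lean on these libraries where they do the work, as an engineer would, in place of code of your own. Each camera call takes 0.05 s, during which the arm holds its last target. There are 200 camera calls.

## Working session

There is one attempt and no reset: what is moved stays moved. The work goes in short steps, Python scripts to look and compute and a shell command to move; the robot and the scene stay as the last step left them, time stands still between calls to the robot, and variables do not carry over. Pictures are saved under pics/ and viewed, about 12 in all and at most 16, crops included, and the job is handed in when it is done.

```bash
ls; mkdir -p pics; cat > h.py <<'E'
import numpy as np, cv2
from scipy.spatial.transform import Rotation as R
from rig import readout, get_image, workorder
def shot(name,fn,crop=None,scale=1):
    im=get_image(name); p=im["pixels"][:,:,::-1]
    np.savez('/tmp/'+name+'.npz',**im)
    if crop: u0,v0,u1,v1=crop; p=p[v0:v1,u0:u1]
    p=cv2.resize(np.ascontiguousarray(p),None,fx=scale,fy=scale,interpolation=cv2.INTER_CUBIC)
    cv2.imwrite('pics/'+fn,p); return im
def load(name): return dict(np.load('/tmp/'+name+'.npz'))
def cam(im):
    f=200/np.tan(np.radians(float(im["vfov"]))/2)
    Rm=cv2.Rodrigues(np.array(im["rvec"],float))[0]; return f,Rm,np.array(im["tvec"],float).ravel()
def px(im,u,v,z=None):
    "world point of pixel, from depth or on the plane z"
    f,Rm,t=cam(im); r=np.array([(u-float(im["cx"]))/f,(v-float(im["cy"]))/f,1])
    c=-Rm.T@t; d=Rm.T@r
    if z is None: return c+d*float(im["depth"][int(round(v)),int(round(u))])
    return c+d*(z-c[2])/d[2]
def cloud(im):
    f,Rm,t=cam(im); v,u=np.mgrid[:400,:640]; d=im["depth"]
    P=np.stack([(u-float(im["cx"]))/f*d,(v-float(im["cy"]))/f*d,d],-1)
    W=(P-t)@Rm; W[d==0]=np.nan; return W
def proj(im,p):
    f,Rm,t=cam(im); c=Rm@np.array(p)+t; return f*c[0]/c[2]+float(im["cx"]),f*c[1]/c[2]+float(im["cy"])
def to_tool(target,rot=None,grasp_off=0):
    "shift in tool mm and turn to reach world TCP target with R"
    s=readout.state(); q=s["tool_rot"]; R0=R.from_quat([q[1],q[2],q[3],q[0]])
    sh=R0.inv().apply(np.array(target)-np.array(s["eef_pos"]))*1000
    rv=np.zeros(3) if rot is None else (R0.inv()*rot).as_rotvec()
    return np.round(sh,1),np.round(rv,3)
E
python3 - <<'E'
from h import *
for n in("side","top"):
    im=shot(n,n+"0.png",None,1.25); f,Rm,t=cam(im); print(n,f,-Rm.T@t)
s=readout.state(); print(s); q=s["tool_rot"]; print(R.from_quat([q[1],q[2],q[3],q[0]]).as_matrix().round(3))
E
```

```text
pics
side 371.78545547753475 [0.17268216 0.71922988 1.09256564]
top 381.2507802776039 [0.36303215 0.02950647 1.61979323]
{'t': 0.1, 'joints': array([-1.39908264e+00,  1.59015650e-01,  1.59811892e+00,  5.90196898e-06,
        1.38621060e+00, -2.10123408e-01]), 'joint_velocities': array([-0.00085017, -0.00254746, -0.00200992, -0.00105582,  0.00083678,
        0.00023741]), 'joint_efforts': array([-2.26945826e-04, -3.96991825e+01, -3.32336962e+01, -2.98744508e-04,
        4.17985473e-03, -8.09411972e-06]), 'eef_pos': array([ 0.21412575, -0.5330028 ,  0.20449244]), 'tool_rot': array([ 0.58624303, -0.58534727,  0.39646308, -0.39560677]), 'ft_force': array([-1.18354361, -1.09147545, -0.03343236]), 'torque': array([-0.01058433, -0.00919239, -0.02340359]), 'gripper_width': 0.08510028720387876}
[[ 0.373 -0.     0.928]
 [-0.928  0.002  0.373]
 [-0.002 -1.     0.   ]]
```

View pics/side0.png

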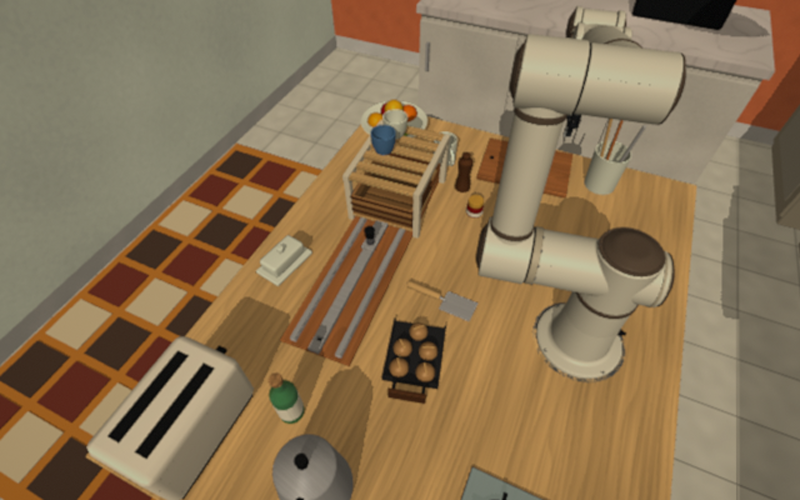

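View pics/top0.png

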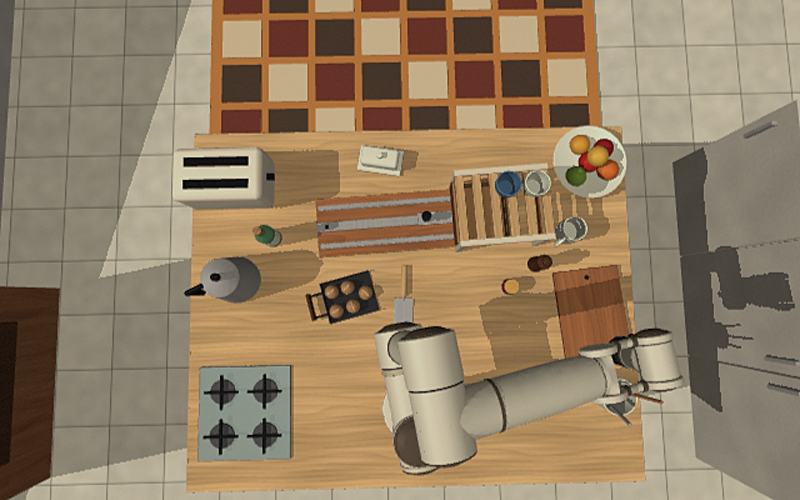

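The top view shows +x up and +y to the left. The knob is at about (427,215), the tray with 5 rolls at about (350,297) with its bar at (317,305), and one jar at (511,286). The arm may be hiding more jars.

```bash
python3 - <<'E'
from h import *
im=load("top"); p=im["pixels"][140:270,236:446,::-1]
cv2.imwrite('pics/c1.png',cv2.resize(np.ascontiguousarray(p),None,fx=3.8,fy=3.8,interpolation=cv2.INTER_CUBIC))
W=cloud(im)
# slats: height 0.185
m=(abs(W[...,2]-.185)<.008)&(W[...,0]>.3)&(W[...,1]<.1)&(W[...,1]>-.4)
print('slats',cv2.minAreaRect(W[m][:,:2].astype(np.float32)*1000))
# baseboard etc
HSV=cv2.cvtColor(im["pixels"],cv2.COLOR_RGB2HSV)
for n,u,v in[('knob',427,215),('jar',511,286),('bar',317,305),('mill',540,262),('oil',268,236),('kettle',215,277),('spatB',404,310),('spatH',406,275)]:
    print(n,px(im,u*.8,v*.8).round(3))
m=(W[...,2]>.025)&(W[...,2]<.12)&(W[...,0]<.6)&(W[...,0]>.1)&(abs(W[...,1])<.8)
n,l,st,c=cv2.connectedComponentsWithStats(m.astype(np.uint8))
for i in range(1,n):
    if st[i,4]>12: q=W[l==i]; print(st[i],q.mean(0).round(3),q.min(0).round(3),q.max(0).round(3))
m=(W[...,2]>.003)&(W[...,2]<.08)&(W[...,0]<.45)&(W[...,0]>.2)&(W[...,1]>.0)&(W[...,1]<.3)
n,l,st,c=cv2.connectedComponentsWithStats(m.astype(np.uint8))
for i in range(1,n):
    if st[i,4]>50: q=W[l==i]; print('tray?',st[i],cv2.minAreaRect(q[:,:2].astype(np.float32)*1000),q.max(0))
E
```

```text
slats ((641.6995849609375, -273.59661865234375), (238.39381408691406, 264.35662841796875), 3.1412179470062256)
knob [ 0.63  -0.056  0.091]
jar [ 0.394 -0.328  0.053]
bar [0.347 0.317 0.008]
mill [ 0.466 -0.406  0.126]
oil [0.568 0.449 0.127]
kettle [0.438 0.58  0.213]
spatB [0.323 0.025 0.01 ]
spatH [0.44  0.016 0.013]
[402 177   7  13  68] [ 0.577 -0.315  0.077] [ 0.551 -0.32   0.036] [ 0.6   -0.309  0.118]
[443 177  27  21 235] [ 0.564 -0.528  0.064] [ 0.523 -0.573  0.025] [ 0.6   -0.479  0.099]
[350 178  21  24 118] [ 0.558 -0.142  0.073] [ 0.516 -0.167  0.025] [ 0.6   -0.093  0.12 ]
[430 179   4   9  35] [ 0.582 -0.431  0.053] [ 0.564 -0.435  0.033] [ 0.598 -0.427  0.066]
[374 181   8  11  71] [ 0.576 -0.207  0.042] [ 0.554 -0.222  0.031] [ 0.597 -0.193  0.051]
[388 180   8  11  67] [ 0.578 -0.265  0.042] [ 0.557 -0.28   0.032] [ 0.6   -0.251  0.051]
[416 180   7   9  53] [ 0.582 -0.381  0.037] [ 0.564 -0.395  0.028] [ 0.599 -0.369  0.043]
[209 182  16  15 106] [0.566 0.446 0.078] [0.547 0.436 0.025] [0.599 0.477 0.119]
[308 189  41   6  97] [ 0.56  -0.002  0.028] [ 0.55  -0.085 
[... 999 characters left out ...]
32  0.175 0.025] [0.361 0.216 0.043]
[264 244  10  11  82] [0.326 0.251 0.034] [0.304 0.232 0.025] [0.346 0.271 0.043]
[210 300   3   7  16] [0.113 0.487 0.03 ] [0.1   0.482 0.026] [0.125 0.492 0.033]
tray? [ 257  219   51   43 1127] ((372.29156494140625, 210.22015380859375), (164.25128173828125, 202.39857482910156), 13.844593048095703) [0.44985726 0.29982289 0.0464825 ]
tray? [315 218  14  24 135] ((398.0148010253906, 24.996978759765625), (44.39389419555664, 106.19915008544922), 71.8945083618164) [0.44914892 0.05907276 0.02681561]
tray? [314 239  16  19 133] ((323.4595642089844, 32.3887939453125), (63.086151123046875, 75.21770477294922), 88.60755157470703) [0.36039621 0.06428514 0.01411606]
```

View pics/c1.png

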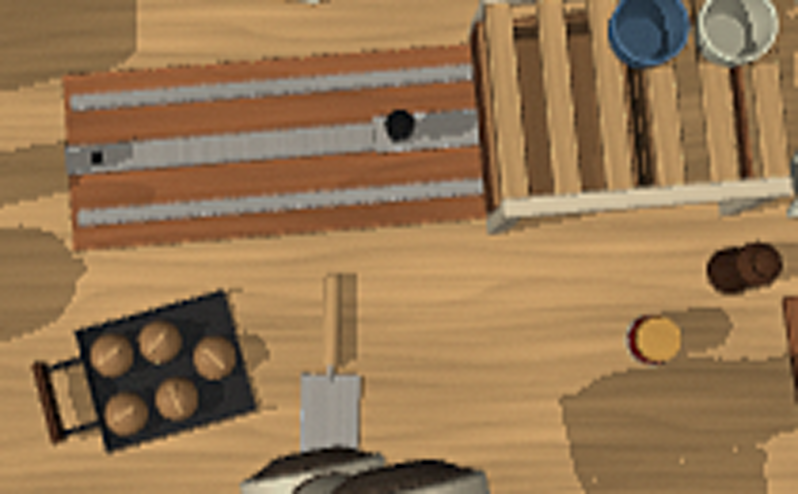

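```bash
python3 - <<'E'
from h import *
im=load("top"); g=cv2.cvtColor(im["pixels"],cv2.COLOR_RGB2GRAY)
def blob(x,y,r,th):
    u,v=int(236+x/3.8),int(140+y/3.8); s=g[v-r:v+r+1,u-r:u+r+1]; vv,uu=np.nonzero(s<th); return u-r+uu.mean(),v-r+vv.mean(),len(uu)
k=blob(400,124,6,40); h=blob(97,157,3,70); print(k,h)
K=px(im,k[0],k[1],.09); H=px(im,h[0],h[1],.024); d=(H-K)[:2]; print('knob',K,'hole',H,'len',np.linalg.norm(d),'dir',d/np.linalg.norm(d))
C=lambda x,y,z:px(im,236+x/3.8-.37,140+y/3.8-.37,z)
a,b=C(65,76,.012),C(77,250,.012); print('base corners',a,b,(a+b)/2)
print('jar',C(657,340,.056)) 
hsv=cv2.cvtColor(im["pixels"],cv2.COLOR_RGB2HSV); W=cloud(im)
m=(g<75)&(W[...,1]>.1)&(W[...,1]<.36)&(W[...,0]>.26)&(W[...,0]<.46)
# tray corners
for n,x,y,z in[('BL',77,331,.018),('FL',225,292,.018),('FR',256,408,.018),('BR',108,452,.018),('bar a',40,363,.056),('bar b',56,440,.056)]: print(n,C(x,y,z).round(4))
W2=W[235:257,240:256]; q=W2[(W2[...,2]>.05)&(W2[...,2]<.07)]; print('bar pts',q.mean(0),cv2.minAreaRect(q[:,:2].astype(np.float32)*1000))
side=load("side"); 
for p in[K,[K[0],K[1],.076]]: print('side knob',np.array(proj(side,p))*1.25)
E
```

```text
(np.float64(340.72727272727275), np.float64(172.38636363636363), 44) (np.float64(261.0), np.float64(181.0), 9)
knob [ 0.62856749 -0.05264737  0.09      ] hole [0.61059066 0.28157645 0.024     ] len 0.3347069235059854 dir [-0.05370917  0.99855662]
base corners [0.70561205 0.31819542 0.012     ] [0.50863081 0.30570687 0.012     ] [0.60712143 0.31195114 0.012     ]
jar [ 0.39318807 -0.32583462  0.056     ]
BL [0.4185 0.3051 0.018 ]
FL [0.4578 0.1415 0.018 ]
FR [0.3296 0.1094 0.018 ]
BR [0.2856 0.272  0.018 ]
bar a [0.3838 0.3384 0.056 ]
bar b [0.3015 0.3216 0.056 ]
bar pts [0.34075977 0.33213164 0.05557207] ((340.9757995605469, 332.6644287109375), (87.91193389892578, 11.056585311889648), 13.370198249816895)
side knob [369.07909299 228.69209539]
side knob [369.3639723  231.89117723]
```

```bash
cat >> h.py <<'E'
def down(ax):
    "rotation, tool down, tool x along horizontal vector ax"
    x=np.array([ax[0],ax[1],0.]);x/=np.linalg.norm(x);y=np.array([0,0,-1.]);return R.from_matrix(np.c_[x,y,np.cross(x,y)])
D=np.array([-.0537,.99856,0]); D/=np.linalg.norm(D); U=np.array([D[1],-D[0],0])
KN=np.array([.6286,-.0526,.076]); O=KN*[1,1,0]-D*.09
E
python3 - <<'E'
from h import *
print(to_tool([*KN[:2],.32],down(-D)), to_tool([*KN[:2],.12],down(-D)))
E
```

```text
(array([-291.6, -114.8,  563.7]), array([-0.   ,  0.328, -0.002])) (array([-291.2,   85.2,  563.6]), array([-0.   ,  0.328, -0.002]))
```

```bash
python3 -m jog '[100,0,-115,0,0,0,0,100,0,-115,0,0,0,0,100,0,-115,0,0,0,0,100,-60,-115,110,0,0.1,0,100,-120,-115,230,0,0.2,0,100,-180,-115,340,0,0.328,0,60,-240,-115,460,0,0.328,0,60,-292,-115,564,0,0.328,0,60,-292,-115,564,0,0.328,0,60,-292,-115,564,0,0.328,0]' 60; python3 - <<'E'
from h import *
print(to_tool([*KN[:2],.32],down(-D)))
shot("top","top1.png",None,1.25)
E
```

```text
t: 1.1
eef_pos: [0.4427, -0.2655, 0.3192]
tool_rot: [0.514, -0.513, 0.487, -0.486]
ft_force: [1.5, -0.6, 0.1]
gripper_width: 0.051
(array([-202.6,   -0.5,  197. ]), array([ 0.001, -0.   , -0.002]))
```

View pics/top1.png

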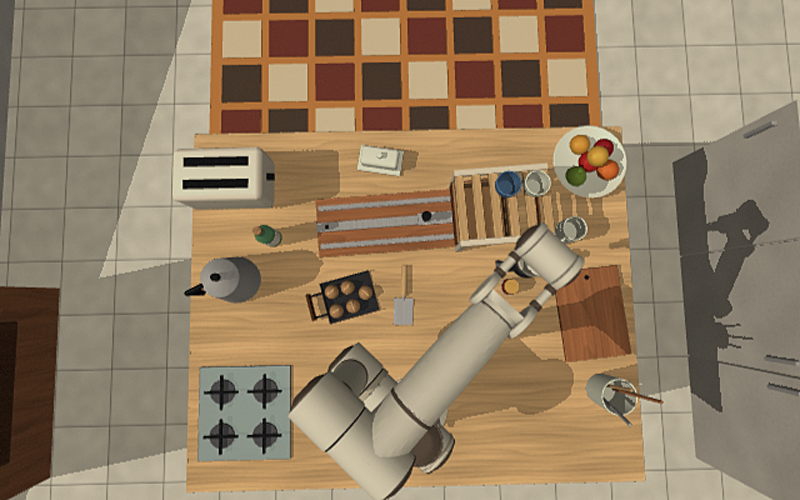

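One jar at (511,286). The areas the arm hid before are clear. Continuing to the knob.

```bash
python3 -m jog '[60,-202.6,0,197,0,0,0,60,-202.6,0,197,0,0,0,60,-202.6,0,197,0,0,0,60,-202.6,0,197,0,0,0,60,-202.6,0,197,0,0,0,60,-202.6,0,197,0,0,0,60,-202.6,0,197,0,0,0,60,-202.6,0,197,0,0,0,60,-202.6,0,197,0,0,0,60,-202.6,0,197,0,0,0]'
python3 - <<'E'
from h import *
print(to_tool([*KN[:2],.06],down(-D)))
E
```

```text
t: 2.15
eef_pos: [0.6307, -0.0464, 0.3214]
tool_rot: [0.517, -0.512, 0.486, -0.484]
ft_force: [-0.3, -0.7, 0.2]
gripper_width: 0.0514
(array([  7.7, 261.3,  -3.2]), array([-0.003,  0.005, -0.006]))
```

```bash
python3 -m jog '[60,7.5,40,-3,0,0.005,0,60,7.5,90,-3,0,0.005,0,60,7.5,140,-3,0,0.005,0,60,7.5,190,-3,0,0.005,0,60,7.5,230,-3,0,0.005,0,60,7.5,265,-3,0,0.005,0,60,7.5,265,-3,0,0.005,0,60,7.5,265,-3,0,0.005,0]'
python3 - <<'E'
from h import *
print(to_tool([*KN[:2],.056],down(-D)))
shot("side","s2.png",(240,130,360,220),6)
E
```

```text
t: 2.95
eef_pos: [0.6288, -0.0531, 0.0571]
tool_rot: [0.515, -0.511, 0.487, -0.486]
ft_force: [0.8, -0.1, 1.3]
gripper_width: 0.0512
(array([-0.5,  1.1, -0.2]), array([-0.003, -0.001, -0.006]))
```

View pics/s2.png

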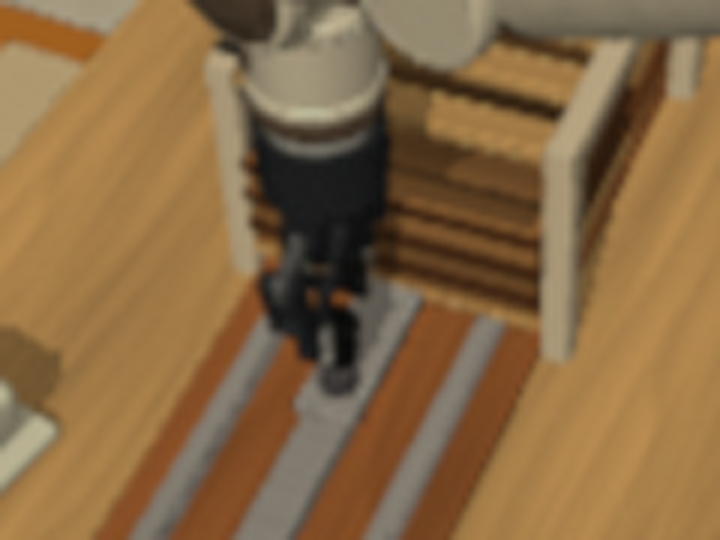

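The gripper is centred over the knob, with the fingers along unit y at about (335,350) in the crop. Next: close, lift and check.

```bash
python3 -m jog '[20,0,0,0,0,0,0,10,0,0,0,0,0,0,10,0,0,0,0,0,0,10,0,0,0,0,0,0,10,0,-5,0,0,0,0,10,0,-10,0,0,0,0,10,0,-16,0,0,0,0,10,0,-16,0,0,0,0,10,0,-16,0,0,0,0]' 60
python3 - <<'E'
from h import *
print(to_tool([*KN[:2],.056],down(-D)));print(to_tool(readout.state()["eef_pos"]+.33*D))
E
```

```text
t: 3.9
eef_pos: [0.6319, -0.0531, 0.0756]
tool_rot: [0.517, -0.509, 0.485, -0.488]
ft_force: [6.7, 1.9, -9.2]
gripper_width: 0.0268
(array([-0.6, 19.6, -3.5]), array([-0.011, -0.001, -0.005]))
(array([-3.3e+02,  1.7e+00, -2.0e-01]), array([0., 0., 0.]))
```

```bash
python3 -m jog '[10,-25,2,0,0,0,0,10,-60,2,0,0,0,0,10,-100,2,0,0,0,0,10,-140,2,0,0,0,0,10,-180,2,0,0,0,0,10,-220,2,0,0,0,0,10,-260,2,0,0,0,0,10,-290,2,0,0,0,0,10,-310,2,0,0,0,0,10,-310,2,0,0,0,0]'
python3 - <<'E'
from h import *
s=readout.state();p=s["eef_pos"]; e=p-KN
print(p,'carriage',e@D,'lat',e@U,s['ft_force'])
E
```

```text
t: 4.9
eef_pos: [0.6136, 0.2591, 0.0748]
tool_rot: [0.517, -0.51, 0.486, -0.486]
ft_force: [-4.4, 4.9, -4.0]
gripper_width: 0.0267
[0.61364058 0.25905375 0.07480598] carriage 0.3120073910797037 lat 0.001797925109340931 [-4.39982002  4.94469664 -4.04650309]
```

```bash
python3 -m jog '[45,0,0,0,0,0,0,45,0,0,0,0,0,0,45,0,6,0,0,0,0,45,0,12,0,0,0,0,45,-8,12,0,0,0,0,45,-14,12,0,0,0,0,45,-18,12,0,0,0,0,45,-21,12,0,0,0,0,45,-23,12,0,0,0,0,45,-25,12,0,0,0,0]'
python3 -m jog '[45,-1,0,0,0,0,0,45,-2,0,0,0,0,0,45,-3,0,0,0,0,0,45,-4,0,0,0,0,0,45,-5,0,0,0,0,0,45,-6,0,0,0,0,0]'
python3 - <<'E'
from h import *
s=readout.state();p=s["eef_pos"]; e=p-KN
print(p,'tcp along',e@D,'lat',e@U,s['ft_force'])
E
```

```text
t: 5.9
eef_pos: [0.6121, 0.2835, 0.0622]
tool_rot: [0.517, -0.51, 0.486, -0.486]
ft_force: [-0.3, -2.5, -1.9]
gripper_width: 0.0381
t: 6.5
eef_pos: [0.6116, 0.2895, 0.0622]
tool_rot: [0.517, -0.511, 0.486, -0.486]
ft_force: [0.7, -2.6, -0.6]
gripper_width: 0.0389
[0.61164326 0.28953134 0.06219768] tcp along 0.3425482621772689 lat 0.0014401216707548084 [ 0.68924217 -2.59710634 -0.61241913]
```

```bash
python3 -m jog '[45,-1,0,0,0,0,0,45,-2,0,0,0,0,0,45,-3,0,0,0,0,0,45,-3,0,0,0,0,0]'
python3 - <<'E'
from h import *
im=shot("side","s3.png",(180,130,380,290),4); W=cloud(im)
s=readout.state(); print(s['ft_force'])
# slow look at carriage features: highest wood rim (z~.111) extents along D
e=W-O; y=e@D; x=e@U; m=(abs(x)<.1)&(abs(W[...,2]-.111)<.004)&(y>.05)&(y<.4); print(np.percentile(y[m],[1,50,99]),m.sum())
E
```

```text
t: 6.9
eef_pos: [0.6116, 0.2906, 0.0621]
tool_rot: [0.516, -0.511, 0.485, -0.487]
ft_force: [-0.6, -8.3, 1.1]
gripper_width: 0.0384
[ 0.58747971 -8.4738452   1.28693161]
[0.16574478 0.29899162 0.34241083] 252
```

View pics/s3.png

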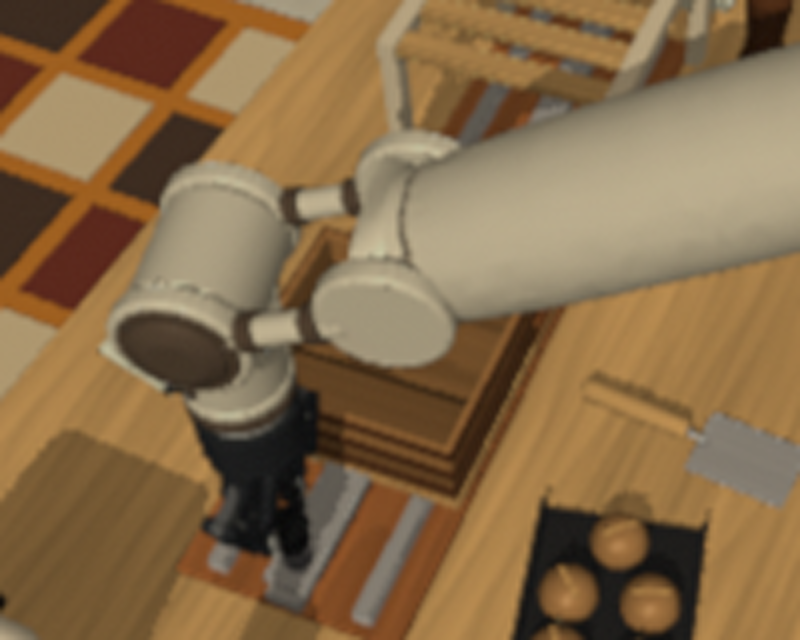

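The shelf is out and the push now meets resistance. I'll push back gently: it should stop hard if the pin is in.

```bash
python3 -m jog '[45,5,0,0,0,0,0,45,8,0,0,0,0,0,45,9,0,0,0,0,0,45,10,0,0,0,0,0,45,11,0,0,0,0,0,45,12,0,0,0,0,0,45,13,0,0,0,0,0,45,13,0,0,0,0,0]'
python3 - <<'E'
from h import *
s=readout.state();p=s["eef_pos"]; e=p-KN
print(p,'tcp along',e@D,'lat',e@U,s['ft_force'],s['gripper_width'])
E
```

```text
t: 7.75
eef_pos: [0.6125, 0.2787, 0.0625]
tool_rot: [0.516, -0.511, 0.485, -0.487]
ft_force: [0.2, 5.5, 1.0]
gripper_width: 0.0388
[0.61247889 0.27869882 0.06248372] tcp along 0.3316864979270054 lat 0.0016928466303312087 [0.17220534 5.51649747 1.0274665 ] 0.0387976152627974
```

```bash
python3 -m jog '[45,2,0,0,0,0,0,45,3,0,0,0,0,0,45,3,0,0,0,0,0]'; python3 -m jog '[55,-4,0,0,0,0,0,60,-6,0,0,0,0,0,60,-6,-50,0,0,0,0,60,-6,-100,0,0,0,0,100,-6,-150,0,0,0,0,100,-6,-200,0,0,0,0,100,-6,-220,0,0,0,0,100,-6,-220,0,0,0,0]'
python3 - <<'E'
from h import *
print(to_tool([.3932,-.3258,.28],down([-1,0.2])),to_tool([.3932,-.3258,.28],down([1,-0.3])))
E
```

```text
t: 8.05
eef_pos: [0.6126, 0.278, 0.0627]
tool_rot: [0.518, -0.51, 0.486, -0.486]
ft_force: [0.4, 9.1, -1.2]
gripper_width: 0.0387
t: 8.85
eef_pos: [0.6127, 0.2821, 0.2882]
tool_rot: [0.52, -0.507, 0.484, -0.488]
ft_force: [0.2, 0.2, 0.2]
gripper_width: 0.0855
(array([ 595. ,   -1.3, -252.4]), array([-0.004,  1.823, -0.022])) (array([ 595. ,   -1.3, -252.4]), array([-0.02 , -1.225,  0.003]))
```

Locked (9 N at a stiff stop). Now re-measuring the jar and checking for others.

```bash
cat >> h.py <<'E'
def comps(im,x0,x1,y0,y1,z0=.025,z1=.3,n0=12):
    W=cloud(im); m=(W[...,2]>z0)&(W[...,2]<z1)&(W[...,0]<x1)&(W[...,0]>x0)&(W[...,1]>y0)&(W[...,1]<y1)
    n,l,st,c=cv2.connectedComponentsWithStats(m.astype(np.uint8))
    for i in range(1,n):
        if st[i,4]>n0: q=W[l==i]; print(st[i],q.mean(0).round(3),q.min(0).round(3),q.max(0).round(3))
def lid(im,cx,cy,z=.056,r=.06):
    W=cloud(im); m=(abs(W[...,2]-z)<.006)&(np.hypot(W[...,0]-cx,W[...,1]-cy)<r); v,u=np.nonzero(m)
    (a,b),rr=cv2.minEnclosingCircle(np.c_[u,v].astype(np.float32)); return px(im,a,b,z).round(4),rr,len(u)
E
python3 - <<'E'
from h import *
im=shot("top","t4.png",None,1.25)
comps(im,-.3,.5,-.75,-.03)
print(lid(im,.393,-.326))
print(lid(im,.393,-.326,.056,.1))
E
```

```text
[424 204  18  13 184] [ 0.466 -0.415  0.102] [ 0.445 -0.445  0.026] [ 0.493 -0.399  0.149]
[401 223  14  13 133] [ 0.394 -0.325  0.052] [ 0.369 -0.349  0.026] [ 0.419 -0.301  0.065]
[471 300  60  41 934] [ 0.05  -0.621  0.117] [-0.004 -0.682  0.025] [ 0.104 -0.565  0.279]
[339 311  13  15  93] [ 0.054 -0.045  0.116] [ 0.027 -0.068  0.025] [ 0.077 -0.03   0.3  ]
(array([ 0.3936, -0.3274,  0.056 ]), 5.90919303894043, 100)
(array([ 0.3936, -0.3274,  0.056 ]), 5.90919303894043, 100)
```

View pics/t4.png

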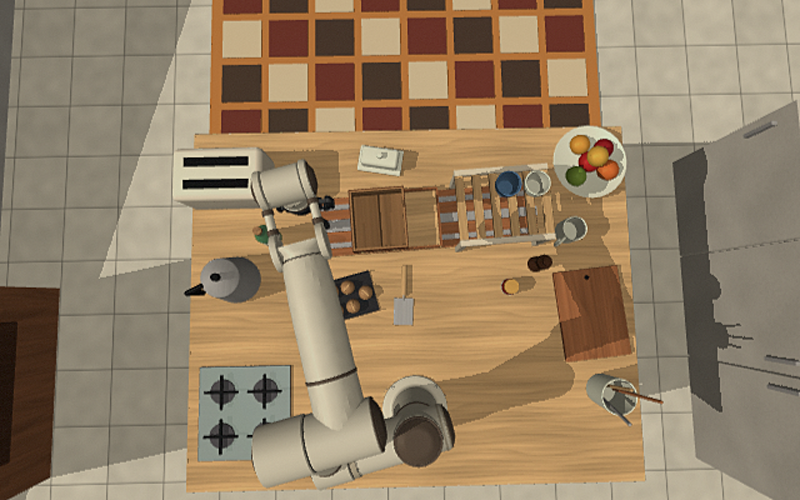

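The top view shows only one jar, at (511,286). The basket is at (378,217) and the bay strip at (423,217). Moving to above the jar.

```bash
python3 - <<'E'
from h import *
print(to_tool([.3935,-.3268,.28],down(-D)))
E
```

```text
(array([ 595.8,   -3.1, -250.8]), array([-0.011,  0.001, -0.008]))
```

```bash
python3 -m jog '[100,60,0,-25,0,0,0,100,110,0,-46,0,0,0,100,160,0,-67,0,0,0,100,210,0,-88,0,0,0,100,260,0,-110,0,0,0,100,310,0,-130,0,0,0,100,360,0,-152,0,0,0,100,410,0,-173,0,0,0,100,460,0,-194,0,0,0,100,510,0,-215,0,0,0]' 60
python3 - <<'E'
from h import *
print(to_tool([.3935,-.3268,.28],down(-D)))
E
```

```text
t: 9.9
eef_pos: [0.4404, -0.1898, 0.2758]
tool_rot: [0.518, -0.509, 0.487, -0.485]
ft_force: [1.5, -0.8, 0.4]
gripper_width: 0.0855
(array([134.1,  -6.1, -54.2]), array([-0.008,  0.001, -0.011]))
```

```bash
python3 -m jog '[100,60,-6,-25,0,0,0,100,110,-6,-45,0,0,0,100,134,-6,-54,0,0,0,100,134,-6,-54,-0.008,0,-0.011,100,134,-6,-54,-0.008,0,-0.011,100,134,-6,-54,-0.008,0,-0.011]' 60
python3 - <<'E'
from h import *
im=get_image("top"); print(lid(im,.393,-.326,.056,.06))
print(to_tool([.3935,-.3268,.03],down(-D)))
E
```

```text
t: 10.5
eef_pos: [0.3936, -0.3251, 0.2783]
tool_rot: [0.514, -0.514, 0.487, -0.485]
ft_force: [0.1, -0.0, -0.1]
gripper_width: 0.0856
(array([ 0.3981, -0.3243,  0.056 ]), 5.515541076660156, 41)
(array([ 2.100e+00,  2.488e+02, -1.000e-01]), array([ 0.001,  0.003, -0.002]))
```

```bash
python3 -m jog '[100,2,50,0,0,0,0,100,2,100,0,0,0,0,100,2,150,0,0,0,0,100,2,200,0,0,0,0,100,2,240,0,0,0,0,100,2,264,0,0,0,0,100,2,264,0,0,0,0,60,2,264,0,0,0,0,50,2,264,0,0,0,0,50,2,264,0,0,0,0]' 50
python3 -m jog '[50,0,0,0,0,0,0,50,0,0,0,0,0,0]' 50
python3 - <<'E'
from h import *
s=readout.state();print(s['ft_force'])
print(to_tool([.3935,-.3268,.27],down(-D)),to_tool(np.r_[(O+.1*D)[:2],.27],down(-D)))
E
```

```text
t: 11.55
eef_pos: [0.3951, -0.3278, 0.0173]
tool_rot: [-0.514, 0.514, -0.485, 0.486]
ft_force: [0.7, 3.5, 9.2]
gripper_width: 0.0459
t: 11.75
eef_pos: [0.3957, -0.3286, 0.0185]
tool_rot: [-0.514, 0.514, -0.484, 0.487]
ft_force: [0.2, 0.2, -2.3]
gripper_width: 0.0461
[ 0.19873939  0.15600454 -2.25701475]
(array([  -1. , -251.5,   -1.5]), array([-0.002,  0.003,  0.003])) (array([-271.5, -251.9,  248.8]), array([-0.002,  0.003,  0.003]))
```

```bash
python3 -m jog '[40,0,-20,0,0,0,0,40,0,-60,0,0,0,0,40,0,-110,0,0,0,0,40,0,-110,0,0,0,0]' 60
python3 - <<'E'
from h import *
im=load("side"); print(proj(im,[.394,-.327,.13]))
u,v=map(int,proj(im,[.394,-.327,.13]))
shot("side","s5.png",(u-55,v-50,u+55,v+50),6)
print(readout.state()["gripper_width"])
E
```

```text
t: 12.15
eef_pos: [0.3988, -0.3326, 0.1363]
tool_rot: [-0.513, 0.515, -0.479, 0.492]
ft_force: [0.4, -1.3, -0.6]
gripper_width: 0.0456
(np.float64(383.0069501628152), np.float64(145.00675643224443))
0.04591543342731202
```

View pics/s5.png

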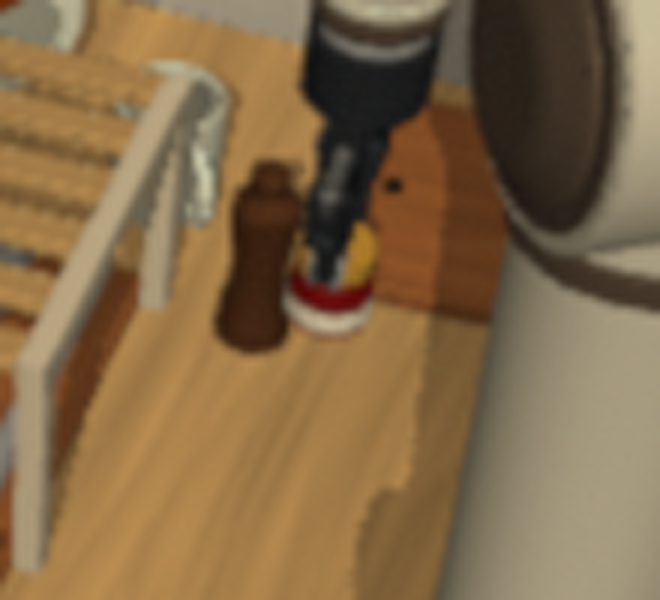

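The jar is held upright (crop: lid (355,250), bottom (330,330)), clear of the mill. Carrying it to the bay.

```bash
python3 - <<'E'
from h import *
T=O+.105*D; print(T); print(to_tool([T[0],T[1],.29],down(-D)))
E
```

```text
[ 0.6277945  -0.03762164  0.        ]
(array([-278. , -158.5,  247.8]), array([-0.007,  0.003,  0.011]))
```

```bash
python3 -m jog '[40,0,-50,0,0,0,0.011,40,0,-100,0,0,0,0.011,40,0,-150,0,0,0,0.011,40,-30,-158,25,0,0,0.011,40,-60,-158,53,0,0,0.011,40,-95,-158,84,0,0,0.011,40,-130,-158,115,0,0,0.011,40,-165,-158,147,0,0,0.011,40,-200,-158,178,0,0,0.011,40,-235,-158,210,0,0,0.011]' 60
python3 - <<'E'
from h import *
T=O+.105*D; print(to_tool([T[0],T[1],.29],down(-D)))
E
```

```text
t: 13.2
eef_pos: [0.5926, -0.0808, 0.2874]
tool_rot: [0.515, -0.513, 0.485, -0.486]
ft_force: [0.3, 0.1, -0.8]
gripper_width: 0.0458
(array([-41.1,  -2.4,  37.6]), array([-0.004,  0.003, -0.001]))
```

```bash
python3 -m jog '[40,-30,0,28,0,0,0,40,-41,0,37.6,0,0,0,40,-41,0,37.6,0,0,0,40,-41,50,37.6,0,0,0,40,-41,100,37.6,0,0,0,40,-41,140,37.6,0,0,0,40,-41,140,37.6,0,0,0]' 60
python3 - <<'E'
from h import *
T=O+.105*D; print(to_tool([T[0],T[1],.057],down(-D)))
E
```

```text
t: 13.9
eef_pos: [0.6221, -0.0379, 0.1394]
tool_rot: [-0.512, 0.515, -0.49, 0.482]
ft_force: [-1.3, 1.1, -2.5]
gripper_width: 0.0456
(array([ 0.5, 82.4,  6.7]), array([ 0.011,  0.001, -0.005]))
```

```bash
python3 -m jog '[40,0.5,30,6,0.011,0,-0.005,40,0.5,60,6,0.011,0,-0.005,40,0.5,75,6.5,0.011,0,-0.005,40,0.5,80,6.5,0.011,0,-0.005,40,0.5,83,6.5,0.011,0,-0.005,40,0.5,83,6.5,0.011,0,-0.005]' 60
python3 - <<'E'
from h import *
print(readout.state()['ft_force']);T=O+.105*D; print(to_tool([T[0],T[1],.0545],down(-D)))
E
```

```text
t: 14.5
eef_pos: [0.6289, -0.0382, 0.0582]
tool_rot: [0.514, -0.513, 0.485, -0.487]
ft_force: [0.5, 0.0, -1.4]
gripper_width: 0.0458
[ 0.48040339  0.02828622 -1.44764988]
(array([-0.6,  3.7, -1. ]), array([-0.003,  0.001,  0.001]))
```

```bash
python3 -m jog '[40,0,1,0,0,0,0,40,0,2,0,0,0,0,40,0,3,0,0,0,0]' 60; python3 -m jog '[40,0,1.5,0,0,0,0,40,0,2.5,0,0,0,0]' 60
```

```text
t: 14.8
eef_pos: [0.6294, -0.0383, 0.056]
tool_rot: [0.514, -0.513, 0.485, -0.487]
ft_force: [0.2, 0.3, -2.1]
gripper_width: 0.0456
t: 15.0
eef_pos: [0.6296, -0.0383, 0.0536]
tool_rot: [0.514, -0.513, 0.485, -0.487]
ft_force: [0.2, 0.9, 4.6]
gripper_width: 0.0454
```

Contact (4.6 N up). Release gently and rise.

```bash
python3 -m jog '[60,0,0,0,0,0,0,64,0,0,0,0,0,0,64,0,0,0,0,0,0,64,0,-15,0,0,0,0,64,0,-40,0,0,0,0,64,0,-90,0,0,0,0,64,0,-140,0,0,0,0,40,0,-190,0,0,0,0,40,-40,-220,0,0,0,0,40,-80,-220,0,0,0,0]' 60
python3 - <<'E'
from h import *
TB=np.array([.341,.332]); tx=np.array([.25,-.968])
im=get_image("top"); comps(im,.2,.48,.05,.4,.024,.08); W=cloud(im)
W2=W[225:262,230:262]; q=W2[(W2[...,2]>.048)&(W2[...,2]<.07)]; print('bar',len(q),q.mean(0),cv2.minAreaRect(q[:,:2].astype(np.float32)*1000))
J=O+.105*D; print('jar',lid(im,*J[:2],.092,.06),J)
E
```

```text
t: 16.0
eef_pos: [0.6273, 0.0416, 0.2825]
tool_rot: [0.517, -0.509, 0.482, -0.492]
ft_force: [0.7, -0.1, 0.5]
gripper_width: 0.0342
[272 225  11  11  83] [0.403 0.215 0.033] [0.382 0.194 0.024] [0.424 0.237 0.044]
[260 228  11  11  87] [0.39  0.266 0.033] [0.37  0.245 0.024] [0.412 0.287 0.045]
[244 235   9  22  82] [0.341 0.331 0.05 ] [0.299 0.317 0.025] [0.384 0.347 0.063]
[277 240   8  11  63] [0.342 0.2   0.033] [0.319 0.187 0.024] [0.361 0.217 0.045]
[264 244  11  10  86] [0.327 0.251 0.033] [0.308 0.229 0.024] [0.346 0.271 0.044]
bar 58 [0.34109731 0.33203735 0.05566495] ((341.06744384765625, 332.3168029785156), (87.96705627441406, 10.246097564697266), 14.284239768981934)
jar (array([ 0.628 , -0.0394,  0.092 ]), 5.700977325439453, 79) [ 0.6277945  -0.03762164  0.        ]
```

```bash
python3 - <<'E'
from h import *
print(to_tool([.3411,.332,.25],down([.247,-.969])))
E
```

```text
(array([-299.3,   26.4, -267.5]), array([-0.013, -0.191, -0.001]))
```

```bash
python3 -m jog '[40,-30,0,-27,0,-0.02,0,40,-65,0,-58,0,-0.04,0,40,-100,0,-90,0,-0.06,0,40,-135,5,-121,0,-0.09,0,40,-170,10,-152,0,-0.12,0,40,-205,15,-183,0,-0.15,0,40,-240,20,-215,0,-0.17,0,40,-270,26,-242,-0.013,-0.19,0,40,-299,26,-267,-0.013,-0.19,0,40,-299,26,-267,-0.013,-0.19,0]' 100
python3 - <<'E'
from h import *
print(to_tool([.3411,.332,.022],down([.247,-.969])))
E
```

```text
t: 17.05
eef_pos: [0.3386, 0.3341, 0.2511]
tool_rot: [0.56, -0.559, 0.433, -0.432]
ft_force: [0.6, -0.3, -0.3]
gripper_width: 0.0339
(array([  3.1, 229.1,   1.9]), array([ 0.   ,  0.005, -0.002]))
```

```bash
python3 -m jog '[40,3,50,2,0,0.005,0,40,3,100,2,0,0.005,0,40,3,140,2,0,0.005,0,40,3,140,2,0,0.005,0,40,3,140,2,0,0.005,0]' 100
python3 - <<'E'
from h import *
im=shot("side","s6.png"); s=readout.state()
u,v=map(int,proj(im,[.345,.31,.06])); p=im["pixels"][v-50:v+50,u-65:u+65,::-1]
cv2.imwrite('pics/s6.png',cv2.resize(np.ascontiguousarray(p),None,fx=6,fy=6,interpolation=cv2.INTER_CUBIC))
print(to_tool([.3411,.332,.022],down([.247,-.969])))
E
```

```text
t: 17.55
eef_pos: [0.342, 0.3318, 0.1124]
tool_rot: [0.559, -0.558, 0.435, -0.434]
ft_force: [-0.1, 0.5, 1.1]
gripper_width: 0.0342
(array([ 0.3, 91.8, -2.5]), array([-0.004, -0.001, -0.003]))
```

View pics/s6.png

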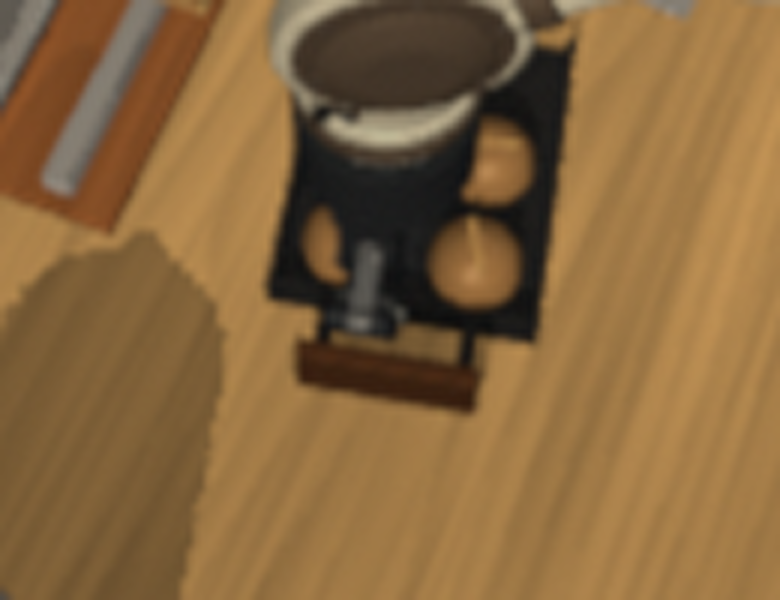

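```bash
python3 - <<'E'
from h import *
im=load("side"); u,v=map(int,proj(im,[.345,.31,.06]))
for p in([.3411,.332,.056],[.3411,.332,.04],[.384,.343,.056],[.298,.321,.056]): a=proj(im,p); print((a[0]-u+65)*6,(a[1]-v+50)*6)
W=cloud(im)[v+2:v+22,u-20:u+20]; q=W[(W[...,2]>.048)&(W[...,2]<.07)&(W[...,1]>.3)]; print(len(q),q.mean(0),cv2.minAreaRect(q[:,:2].astype(np.float32)*1000))
E
```

```text
383.32568094216526 350.20060604986634
383.2321868183143 363.163306321175
292.86860257906596 334.77460628287974
475.1129949384426 365.9553349756052
132 [0.34013305 0.33602981 0.05480925] ((339.63153076171875, 334.93670654296875), (88.01973724365234, 11.622786521911621), 14.546369552612305)
```

```bash
python3 -m jog '[40,-1,40,-2.5,0,0,0,40,-1,75,-2.5,0,0,0,40,-1,91,-2.5,0,0,0,40,-1,91,-2.5,0,0,0,10,-1,91,-2.5,0,0,0,0,-1,91,-2.5,0,0,0,0,-1,91,-2.5,0,0,0,0,-1,91,-2.5,0,0,0,0,-1,91,-2.5,0,0,0,0,-1,91,-2.5,0,0,0]' 100
python3 - <<'E'
from h import *
s=readout.state(); print(s['gripper_width'],s['ft_force'])
E
```

```text
t: 18.6
eef_pos: [0.3432, 0.3349, 0.0259]
tool_rot: [0.562, -0.555, 0.433, -0.435]
ft_force: [-1.0, 0.5, 6.7]
gripper_width: 0.0051
0.0051424105358740995 [-1.01862894  0.54383955  6.69252317]
```

```bash
python3 -m jog '[0,0,-5,0,0,0,0,0,0,-20,0,0,0,0,0,0,-45,0,0,0,0,0,0,-75,0,0,0,0,0,0,-105,0,0,0,0,0,0,-135,0,0,0,0,0,0,-160,0,0,0,0,0,0,-175,0,0,0,0,0,0,-175,0,0,0,0]' 110
python3 - <<'E'
from h import *
im=shot("side","s7.png",(240,190,400,310),5)
s=readout.state(); print(s['gripper_width'],s['ft_force'])
t=load("top"); im=get_image("top"); W=cloud(im)
p=s['eef_pos'];e=W-p; a=e@np.array([.247,-.969,0]); b=e@np.array([.969,.247,0])
m=(a>.05)&(a<.22)&(abs(b)<.075)&(abs(e[...,2])<.1)
A=np.c_[a[m],b[m],np.ones(m.sum())]; z=e[m][:,2]
for k in range(5):
    c=np.linalg.lstsq(A,z,rcond=None)[0]; r=z-A@c; kk=r<.004; A,z=A[kk],z[kk]
print('plane',c,len(z))
print(to_tool([*(O+.498*D)[:2],.205],down(-D)))
E
```

```text
t: 19.5
eef_pos: [0.3432, 0.3346, 0.2041]
tool_rot: [0.564, -0.552, 0.433, -0.436]
ft_force: [0.4, -0.3, -4.0]
gripper_width: 0.0048
0.004491677624521772 [-0.28838389 -1.03826988 -3.29370413]
plane [-0.13520812  0.00802152 -0.02226644] 722
(array([ 44.7,  -2.2, 262.3]), array([-0.009,  0.195, -0.006]))
```

View pics/s7.png

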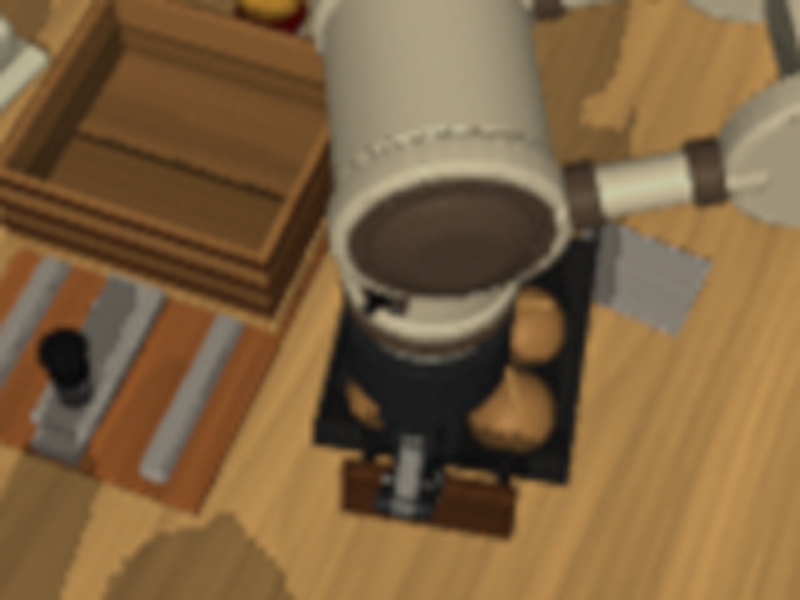

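The tray is held with its rolls on, sagging about 7.7° front-down. I'll level it a bit while moving it over the basket.

```bash
python3 -m jog '[0,0,0,8,0,0,-0.05,0,2,0,25,0,0.02,-0.1,0,6,0,55,0,0.04,-0.1,0,11,0,85,0,0.06,-0.1,0,16,0,115,0,0.08,-0.1,0,21,0,145,0,0.1,-0.1,0,26,0,175,0,0.13,-0.1,0,32,0,205,0,0.15,-0.1,0,38,0,235,0,0.18,-0.1,0,43,0,255,0,0.195,-0.1]' 110
python3 - <<'E'
from h import *
im=get_image("top"); s=readout.state(); W=cloud(im)
p=s['eef_pos'];e=W-p; a=-e@D; b=e@U
m=(a>.05)&(a<.21)&(abs(b)<.065)&(abs(e[...,2])<.05)
A=np.c_[a[m],b[m],np.ones(m.sum())]; z=e[m][:,2]
for k in range(5):
    c=np.linalg.lstsq(A,z,rcond=None)[0]; r=z-A@c; kk=r<.004; A,z=A[kk],z[kk]
print('plane',c,len(z),s['gripper_width'],s['ft_force'])
print((p-O)@D,(p-O)@U,to_tool([*(O+.498*D)[:2],.155],down(-D)))
E
```

```text
t: 20.6
eef_pos: [0.6, 0.3541, 0.1997]
tool_rot: [-0.493, 0.531, -0.459, 0.514]
ft_force: [-0.4, -0.3, -2.8]
gripper_width: 0.0045
plane [-0.03570398  0.00482873 -0.02323978] 649 0.004825386961332926 [-0.12183208 -2.84682658 -4.77212318]
0.4966887903911775 -0.004388223947035773 (array([-5.5, 44.2,  3.6]), array([-0.016, -0.004,  0.094]))
```

```bash
python3 - <<'E'
from h import *
for th in (2,10,18,26,34,42):
    c,s=np.cos(np.radians(th)),np.sin(np.radians(th)); h=.213*c-.026*s; up=.213*s+.026*c
    q=O+D*(.285+h); print(th,to_tool([q[0],q[1],.125+up])[0],round(np.radians(th-2),3))
E
```

```text
2 [-4.1 40.9  3.7] 0.0
10 [ 5.3 12.5  4.2] 0.14
18 [ 18.6 -14.3   4.7] 0.279
26 [ 35.4 -39.1   5.2] 0.419
34 [ 55.6 -61.2   5.6] 0.559
42 [ 78.6 -80.3   6. ] 0.698
```

```bash
python3 -m jog '[0,-1,12,2,0,0,0,0,-3,28,4,0,0,0,0,-4,36,4,0,0,0,0,0,26,4,0,0,0.07,0,5,12.5,4,0,0,0.14,0,12,-1,4.5,0,0,0.21,0,18.6,-14,4.7,0,0,0.279,0,27,-27,5,0,0,0.349,0,35,-39,5,0,0,0.419,0,45,-50,5,0,0,0.489]' 110
python3 -m jog '[0,0,0,0,0,0,0,0,0,0,0,0,0,0]'
python3 - <<'E'
from h import *
s=readout.state(); p=s['eef_pos']; print((p-O)@D,p[2],s['gripper_width'],s['ft_force'])
for dth in (8,16):
    th=30+dth
    c,sn=np.cos(np.radians(th)),np.sin(np.radians(th)); h=.213*c-.026*sn; up=.213*sn+.026*c
    q=O+D*(.285+h); print(th,to_tool([q[0],q[1],.125+up])[0],round(np.radians(dth),3))
q=s["tool_rot"]; print(np.degrees(np.arcsin(R.from_quat([q[1],q[2],q[3],q[0]]).as_matrix()[2,0])))
shot("side","s8.png",(200,150,400,300),4)
E
```

```text
t: 21.65
eef_pos: [0.6071, 0.3134, 0.2531]
tool_rot: [0.603, -0.404, 0.574, -0.379]
ft_force: [-0.4, 0.3, -4.4]
gripper_width: 0.0045
t: 21.85
eef_pos: [0.6061, 0.3132, 0.252]
tool_rot: [0.602, -0.404, 0.574, -0.379]
ft_force: [0.5, 0.4, -3.2]
gripper_width: 0.0044
0.45646158764275174 0.2520104600460239 0.004407382113380422 [ 0.45006711  0.39804974 -3.16165008]
38 [  8.6 -30.2   3.2] 0.14
46 [ 21.9 -57.1   3.5] 0.279
-22.6840291310342
```

View pics/s8.png

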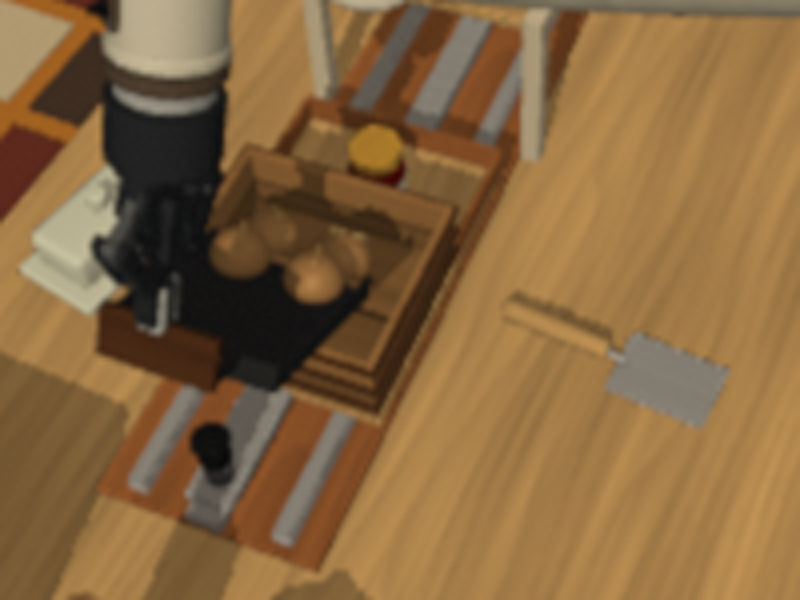

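The rolls are sliding off the tilted tray into the basket at about (290,260), and the jar stands in the bay at (375,155). Tilting further.

```bash
python3 -m jog '[0,4,-15,1.5,0,0,0.07,0,8.6,-30,3,0,0,0.14,0,15,-44,3,0,0,0.21,0,22,-57,3.5,0,0,0.279,0,22,-57,3.5,0,0,0.279,0,22,-57,3.5,0,0,0.279,0,22,-57,3.5,0,0,0.279]'
python3 - <<'E'
from h import *
s=readout.state(); print((s['eef_pos']-O)@D,s['gripper_width'],s['ft_force'])
shot("side","s9.png",(200,150,400,300),4)
E
```

```text
t: 22.6
eef_pos: [0.6106, 0.2732, 0.2958]
tool_rot: [0.65, -0.322, 0.625, -0.291]
ft_force: [-0.5, 0.8, -3.5]
gripper_width: 0.0051
0.4163150943614536 0.00511585193477013 [-0.46709748  0.77024332 -3.45288233]
```

View pics/s9.png

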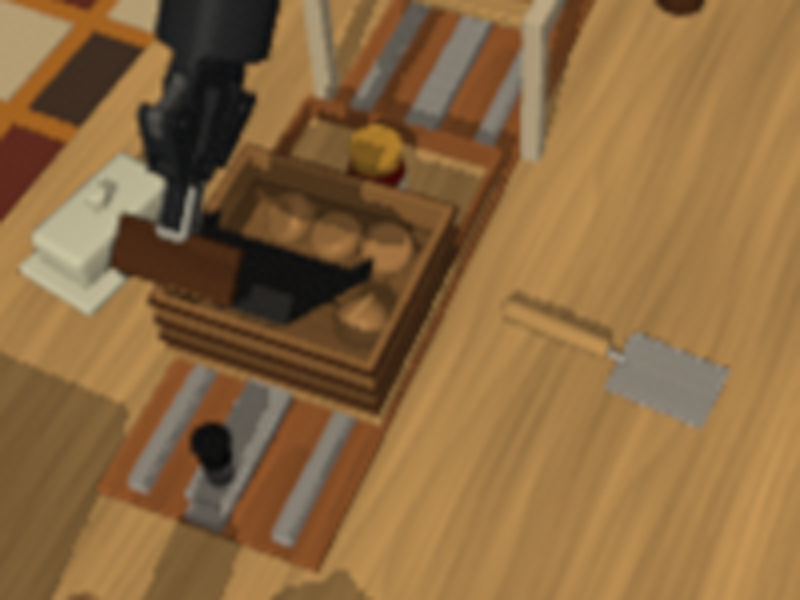

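Four rolls are visible in the basket; the fifth is hidden behind the tray. Raising and levelling.

```bash
python3 - <<'E'
from h import *
p=readout.state()['eef_pos']
print(to_tool(p+[0,0,.07]),to_tool([.48,.335,.36],down([.247,-.969])*R.from_rotvec([0,0,-.1])),to_tool([.343,.335,.30],down([.247,-.969])*R.from_rotvec([0,0,-.1])))
E
```

```text
(array([-43.7, -54.7,   0.9]), array([0., 0., 0.])) (array([ -94.8,   -8.4, -126.1]), array([-0.069, -0.188, -0.771])) (array([ -64.3,   41.7, -263.7]), array([-0.069, -0.188, -0.771]))
```

```bash
python3 -m jog '[0,-22,-27,0,0,0,0,0,-44,-55,0,0,0,0,0,-60,-50,-25,0,0,-0.13,0,-70,-35,-50,-0.01,-0.03,-0.26,0,-80,-25,-75,-0.02,-0.06,-0.39,0,-90,-15,-100,-0.04,-0.1,-0.52,0,-95,-8,-126,-0.05,-0.14,-0.65,0,-90,5,-160,-0.069,-0.188,-0.771,0,-80,20,-200,-0.069,-0.188,-0.771,0,-64,42,-240,-0.069,-0.188,-0.771]' 110
python3 - <<'E'
from h import *
im=get_image("top"); s=readout.state(); print(s['gripper_width'])
B=O+D*(.2475); W=cloud(im); e=W-B
m=(abs(e@U)<.085)&(abs(e@D)<.075)&(W[...,2]>.055)&(W[...,2]<.12)
n,l,st,c=cv2.connectedComponentsWithStats(m.astype(np.uint8))
for i in range(1,n):
    q=e[l==i]; print(st[i,4],(q@U).mean().round(3),(q@D).mean().round(3),W[l==i][:,2].max())
v,u=np.round(proj(im,[*B[:2],.06]))[::-1].astype(int)
p=im["pixels"][v-40:v+40,u-60:u+60,::-1]; cv2.imwrite('pics/t10.png',cv2.resize(np.ascontiguousarray(p),None,fx=6,fy=6,interpolation=cv2.INTER_CUBIC))
print(to_tool([.343,.335,.10],down([.247,-.969])*R.from_rotvec([0,0,-.06])))
E
```

```text
t: 23.65
eef_pos: [0.3647, 0.3388, 0.3006]
tool_rot: [-0.538, 0.579, -0.404, 0.461]
ft_force: [-0.2, 0.8, -1.1]
gripper_width: 0.0049
0.005051958018066948
261 -0.003 -0.057 0.09151366811616511
198 -0.04 0.025 0.08662611947191104
(array([-21.8, 189.1,  -7.5]), array([0.018, 0.007, 0.043]))
```

View pics/t10.png

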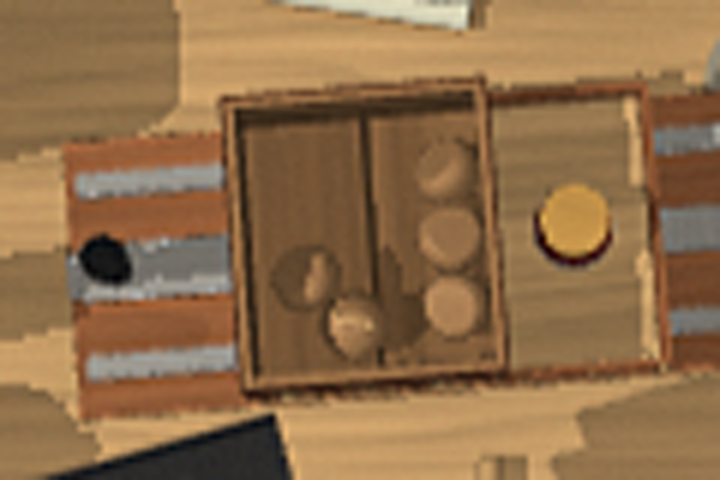

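All five rolls are in the basket (three along the inner wall, two at (350,325) and (305,275)), and the jar stands in the bay. Now laying the tray back.

```bash
python3 -m jog '[0,-12,35,-7,0.018,0.007,0.04,0,-22,80,-7.5,0.018,0.007,0.04,0,-22,125,-7.5,0.018,0.007,0.04,0,-22,165,-7.5,0.018,0.007,0.04,0,-22,189,-7.5,0.018,0.007,0.04,0,-22,189,-7.5,0.018,0.007,0.04,0,-22,189,-7.5,0.018,0.007,0.04]' 110
cat >> h.py <<'E'
def plane():
    im=get_image("top"); s=readout.state(); W=cloud(im); p=s['eef_pos'];e=W-p; X=np.array([.247,-.969,0]);Y=np.array([.969,.247,0]);a=e@X;b=e@Y
    m=(a>.055)&(a<.205)&(abs(b)<.06)&(abs(e[...,2])<.06); A=np.c_[a[m],b[m],np.ones(m.sum())]; z=e[m][:,2]
    for k in range(5):
        c=np.linalg.lstsq(A,z,rcond=None)[0]; r=z-A@c; kk=abs(r)<.005; A,z=A[kk],z[kk]
    print('plane',c,len(z),'z back',p[2]+c@[.043,0,1],'z front',p[2]+c@[.213,0,1],s['gripper_width'],s['ft_force'])
E
python3 -c "
from h import *
plane();print(to_tool([.343,.335,.04]))"
```

```text
t: 24.4
eef_pos: [0.3431, 0.3361, 0.101]
tool_rot: [-0.545, 0.572, -0.416, 0.451]
ft_force: [0.1, 0.6, -2.4]
gripper_width: 0.0046
plane [-0.00424407 -0.00609648 -0.02334912] 935 z back 0.07851141362085737 z front 0.07778992135324099 0.004557368359443046 [ 0.75471741 -0.45240668 -1.81977015]
(array([-2.6, 62. , -1.6]), array([0., 0., 0.]))
```

```bash
python3 -m jog '[0,-1,25,0,0,0,0,0,-3,50,0,0,0,0,0,-4,64,0,0,0,0,0,-4,70,0,0,0,0,0,-4,73,0,0,0,0,0,-4,75,0,0,0,0,0,-4,75,0,0,0,0]' 110
python3 -c "
from h import *
plane()"
```

```text
t: 25.15
eef_pos: [0.3453, 0.3366, 0.028]
tool_rot: [-0.547, 0.57, -0.415, 0.452]
ft_force: [-0.2, -0.4, -3.2]
gripper_width: 0.0043
plane [-0.00255497 -0.00031426 -0.022946  ] 817 z back 0.004875285048056809 z front 0.004440940590307984 0.004425799293200259 [-0.52855067  0.0552649  -2.83088037]
```

```bash
python3 -m jog '[0,0,1,0,0,0,0,0,0,2,0,0,0,0,20,0,2,0,0,0,0,40,0,2,0,0,0,0,40,0,2,0,0,0,0,40,0,-20,0,0,0,0,40,0,-60,0,0,0,0,40,0,-110,0,0,0,0,40,0,-160,0,0,0,0,40,0,-200,0,0,0,0]' 60
python3 - <<'E'
from h import *
im=get_image("top"); comps(im,.2,.48,.05,.4,.003,.08,40)
J=O+.105*D; print('jar',lid(im,*J[:2],.092,.06))
K=KN+.335*D; W=cloud(im); m=(np.hypot(*(W-K)[...,:2].transpose(2,0,1))<.03)&(W[...,2]>.075)&(W[...,2]<.12); print('knob',m.sum(),W[m].mean(0),np.median(W[m][:,2]))
print(to_tool([K[0],K[1],.25],down(-D)))
E
```

```text
t: 26.2
eef_pos: [0.3417, 0.3485, 0.2311]
tool_rot: [-0.548, 0.569, -0.415, 0.452]
ft_force: [0.6, 1.1, -0.5]
gripper_width: 0.0346
[ 258  211   60   40 1106] [0.399 0.168 0.011] [0.319 0.051 0.003] [0.48  0.299 0.063]
jar (array([ 0.6287, -0.0391,  0.092 ]), 5.8697357177734375, 107)
knob 49 [0.60901089 0.27976731 0.09248291] 0.09199131182020173
(array([1.330e+02, 2.000e-01, 2.408e+02]), array([-0.025,  0.197,  0.054]))
```

The tray is down and the knob is down at 0.092, so the shelf is locked. Back to the knob.

```bash
python3 -m jog '[60,25,-15,45,0,0.04,0.054,60,50,-15,90,-0.02,0.08,0.054,60,75,-15,135,-0.02,0.12,0.054,60,100,-15,180,-0.025,0.16,0.054,60,125,-10,225,-0.025,0.197,0.054,60,133,0,241,-0.025,0.197,0.054,60,133,0,241,-0.025,0.197,0.054,60,133,0,241,-0.025,0.197,0.054,60,133,0,241,-0.025,0.197,0.054,60,133,0,241,-0.025,0.197,0.054]' 60
python3 - <<'E'
from h import *
print(to_tool([.6115,.282,.056],down(-D)))
E
```

```text
t: 27.25
eef_pos: [0.6101, 0.2828, 0.2513]
tool_rot: [0.514, -0.513, 0.486, -0.486]
ft_force: [-0.1, -1.0, -1.1]
gripper_width: 0.0511
(array([  1. , 195.3,   1.2]), array([-0.001,  0.001, -0.   ]))
```

```bash
python3 -m jog '[60,1,50,1,0,0,0,60,1,100,1,0,0,0,60,1,150,1,0,0,0,60,1,185,1,0,0,0,60,1,195,1,0,0,0,60,1,195,1,0,0,0,10,1,195,1,0,0,0,10,1,195,1,0,0,0,10,1,195,1,0,0,0,10,1,195,1,0,0,0]' 60
python3 -m jog '[10,0,-5,0,0,0,0,10,0,-10,0,0,0,0,10,0,-15,0,0,0,0,10,0,-17,0,0,0,0,10,0,-17,0,0,0,0]' 60
python3 - <<'E'
from h import *
s=readout.state();p=s["eef_pos"]; e=p-KN
print(p,'carriage',e@D,'lat',e@U,s['ft_force'],s['gripper_width']);print(to_tool(p-.31*D))
E
```

```text
t: 28.25
eef_pos: [0.6135, 0.2829, 0.0604]
tool_rot: [0.516, -0.512, 0.485, -0.487]
ft_force: [-2.0, 0.8, 7.5]
gripper_width: 0.0291
t: 28.75
eef_pos: [0.6134, 0.2829, 0.077]
tool_rot: [0.516, -0.511, 0.485, -0.487]
ft_force: [2.8, 1.6, -9.2]
gripper_width: 0.0283
[0.61341159 0.28286291 0.07702448] carriage 0.3357944979101057 lat 0.002847809240879434 [ 2.8178818   1.63482726 -9.24038849] 0.02830325471627477
(array([310. ,  -0.6,  -0.4]), array([0., 0., 0.]))
```

```bash
python3 -m jog '[10,5,1,0,0,0,0,10,15,1,0,0,0,0,10,30,1,0,0,0,0,10,50,1,0,0,0,0,10,72,1,0,0,0,0,10,95,1,0,0,0,0,10,118,1,0,0,0,0,10,138,1,0,0,0,0,10,154,1,0,0,0,0,10,165,1,0,0,0,0]' 60
python3 - <<'E'
from h import *
s=readout.state();p=s["eef_pos"]; e=p-KN
c=e@D; print(p,'carriage',c,'lat',e@U,s['ft_force'],s['gripper_width']);q=KN+.02*D+.002*U; print(to_tool([q[0],q[1],.0755]))
E
```

```text
t: 29.75
eef_pos: [0.6233, 0.1168, 0.0759]
tool_rot: [0.516, -0.511, 0.485, -0.488]
ft_force: [5.6, 3.8, -8.9]
gripper_width: 0.0285
[0.62325822 0.11684419 0.07588491] carriage 0.16948655994441789 lat 0.0037650570116607995 [ 5.55963459  3.81458647 -8.90321865] 0.02846247480691319
(array([149.5,   0. ,  -1.8]), array([0., 0., 0.]))
```

```bash
python3 -m jog '[10,6,0,0,0,0,0,10,18,0,0,0,0,0,10,34,0,-0.5,0,0,0,10,54,0,-0.5,0,0,0,10,76,0,-1,0,0,0,10,98,0,-1,0,0,0,10,118,0,-1.5,0,0,0,10,134,0,-1.8,0,0,0,10,144,0,-1.8,0,0,0,10,149,0,-1.8,0,0,0]' 60
python3 - <<'E'
from h import *
s=readout.state();p=s["eef_pos"]; e=p-KN
print(p,'carriage',e@D,'lat',e@U,s['ft_force'],s['gripper_width'])
E
```

```text
t: 30.75
eef_pos: [0.6322, -0.0329, 0.0767]
tool_rot: [0.517, -0.509, 0.483, -0.49]
ft_force: [10.3, 2.6, -10.4]
gripper_width: 0.0282
[ 0.63217821 -0.03291511  0.07673724] carriage 0.019464338147032863 lat 0.004630126557985259 [ 10.32046061   2.61757963 -10.42588453] 0.028199176987364585
```

```bash
python3 -m jog '[45,0,0,0,0,0,0,45,0,0,-2,0,0,0,45,0,6,-3,0,0,0,45,0,13,-3,0,0,0,45,6,13,-3,0,0,0,45,12,13,-3,0,0,0,45,16,13,-3,0,0,0,45,19,13,-3,0,0,0,45,21,13,-3,0,0,0,45,22,13,-3,0,0,0]'
python3 -m jog '[45,1,0,0,0,0,0,45,2,0,0,0,0,0,45,3,0,0,0,0,0,45,4,0,0,0,0,0,45,5,0,0,0,0,0]'
python3 - <<'E'
from h import *
s=readout.state();p=s["eef_pos"]; e=p-KN
print(p,'tcp along',e@D,'lat',e@U,s['ft_force'],s['gripper_width'])
E
```

```text
t: 31.75
eef_pos: [0.6311, -0.0558, 0.0642]
tool_rot: [0.517, -0.509, 0.483, -0.49]
ft_force: [0.4, 0.6, 0.5]
gripper_width: 0.0383
t: 32.25
eef_pos: [0.6316, -0.0605, 0.0645]
tool_rot: [0.518, -0.509, 0.483, -0.49]
ft_force: [-1.2, 1.6, 3.2]
gripper_width: 0.0383
[ 0.63156388 -0.06050604  0.06447654] tcp along -0.008053793666766229 lat 0.0025350504728861955 [-1.2280725   1.55226805  3.24792211] 0.03833413441945401
```

```bash
for i in 1; do python3 -m jog '[45,1,0,0,0,0,0,45,2,0,0,0,0,0]'; python3 -m jog '[45,1,0,0,0,0,0,45,2,0,0,0,0,0]'; done
```

```text
t: 32.45
eef_pos: [0.6318, -0.0624, 0.0646]
tool_rot: [0.518, -0.508, 0.483, -0.49]
ft_force: [-0.9, 2.7, 2.6]
gripper_width: 0.0382
t: 32.65
eef_pos: [0.6319, -0.0643, 0.0646]
tool_rot: [0.518, -0.508, 0.483, -0.49]
ft_force: [-0.0, 2.4, 2.9]
gripper_width: 0.0386
```

```bash
python3 - <<'E'
from h import *
im=shot("side","s11.png",(230,110,350,200),6)
E
```

```text
(no output)
```

View pics/s11.png

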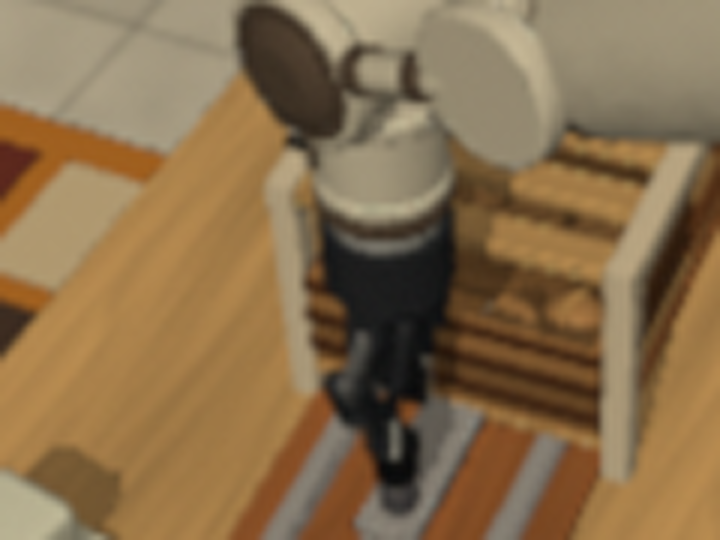

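Knob hidden by the gripper, so I'll rise and measure it directly.

```bash
python3 -m jog '[60,-3,0,0,0,0,0,60,-3,0,0,0,0,0,60,-3,-50,0,0,0,0,60,-3,-100,0,0,0,0,60,-50,-130,-60,0,0,0,60,-90,-130,-110,0,0,0,60,-130,-130,-150,0,0,0,60,-130,-130,-150,0,0,0]'
python3 - <<'E'
from h import *
im=get_image("top"); g=cv2.cvtColor(im["pixels"],cv2.COLOR_RGB2GRAY)
a=load("top")  # older
W=cloud(im)
e=W-KN; m=(abs(e@D)<.05)&(abs(e@U)<.025)&(W[...,2]>.07)&(W[...,2]<.13); print(m.sum(),np.median(W[m],0),(e[m]@D).mean(),(e[m]@D).min(),(e[m]@D).max())
u,v=proj(im,[KN[0],KN[1],.09]); u,v=int(u),int(v); r=9
s=g[v-r:v+r+1,u-r:u+r+1]; vv,uu=np.nonzero(s<40); k=(u-r+uu.mean(),v-r+vv.mean(),len(uu)); P=px(im,k[0],k[1],.09); print(k,P,(P-KN)@D)
p=im["pixels"][v-45:v+45,u-30:u+100,::-1]; cv2.imwrite('pics/t12.png',cv2.resize(np.ascontiguousarray(p),None,fx=6,fy=6,interpolation=cv2.INTER_CUBIC))
# jar and rolls seen between slats
J=O+(.105-.335)*D; print(lid(im,*J[:2],.092,.05))
E
```

```text
t: 33.5
eef_pos: [0.4721, 0.0573, 0.1924]
tool_rot: [0.517, -0.508, 0.483, -0.491]
ft_force: [0.2, 0.6, 0.0]
gripper_width: 0.0513
50 [ 0.62893906 -0.05405309  0.09256606] -0.0020791486889669315 -0.01752739812463387 0.011851862398899867
(np.float64(341.0888888888889), np.float64(172.2888888888889), 45) [ 0.62893617 -0.05412797  0.09      ] -0.0015438198490907093
(array([ 0.647 , -0.3678,  0.092 ]), 5.246294975280762, 55)
```

View pics/t12.png

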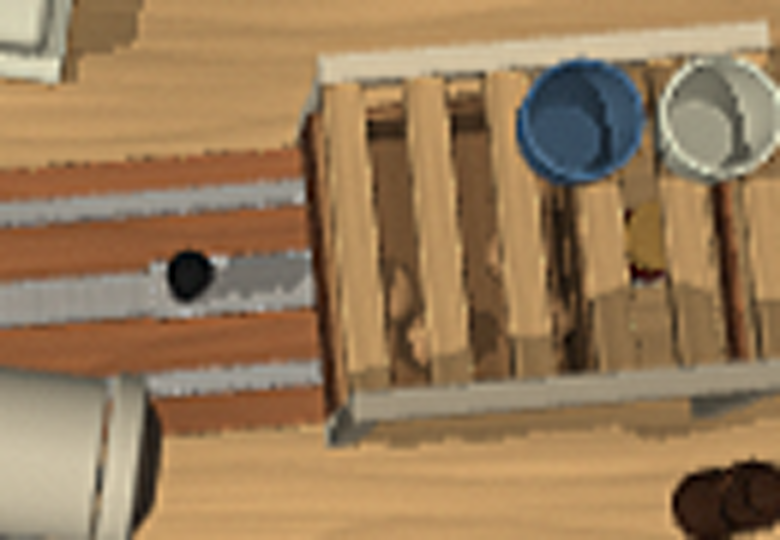

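```bash
python3 - <<'E'
from h import *
for n in("top","side","side"):
    im=get_image(n); W=cloud(im); e=W-KN; m=(np.hypot(e@D,e@U)<.02)&(W[...,2]>.07)&(W[...,2]<.13); z=W[m][:,2]; print(n,m.sum(),np.percentile(z,[50,80,95,100]).round(4),'y',(e[m]@D).mean().round(4))
    if n=="top": print(lid(im,.3945,-.3268)); comps(im,.2,.55,-.5,.4,.02,.2,30)
E
```

```text
top 50 [0.0923 0.0944 0.097  0.099 ] y -0.0021
(array([1.4217, 1.3993, 0.056 ]), 0.0, 0)
[364 187  81  15 570] [ 0.534 -0.279  0.171] [ 0.516 -0.439  0.02 ] [ 0.55  -0.147  0.196]
[255 195  34   5  88] [0.544 0.239 0.026] [0.534 0.168 0.02 ] [0.55  0.308 0.035]
[423 204  19  14 191] [ 0.466 -0.414  0.098] [ 0.442 -0.446  0.022] [ 0.493 -0.398  0.15 ]
[259 226  11  22  91] [0.377 0.272 0.047] [0.333 0.25  0.02 ] [0.421 0.286 0.062]
side 73 [0.0905 0.0927 0.0952 0.0964] y 0.0041
side 72 [0.0906 0.0925 0.0946 0.0961] y 0.0041
```

The pin is down (knob top 0.092). The tray bar now reads (0.377,0.272), so it has been shifted about 7 cm since I laid it down. Looking at it.

```bash
python3 - <<'E'
from h import *
im=get_image("top"); W=cloud(im)
p=im["pixels"][165:275,220:370,::-1]; cv2.imwrite('pics/t13.png',cv2.resize(np.ascontiguousarray(p),None,fx=5.2,fy=5.2,interpolation=cv2.INTER_CUBIC))
B=np.array([.377,.272,0]); X=np.array([.247,-.969,0]);Y=np.array([.969,.247,0]); e=W-B;a=e@X;b=e@Y
m=(a>.055)&(a<.2)&(abs(b)<.06)&(W[...,2]<.03); A=np.c_[a[m],b[m],np.ones(m.sum())]; print(m.sum(),np.linalg.lstsq(A,W[m][:,2],rcond=None)[0],np.median(W[m][:,2]))
E
```

```text
707 [-0.00348094 -0.00020858  0.0045845 ] 0.004076736015432977
```

View pics/t13.png

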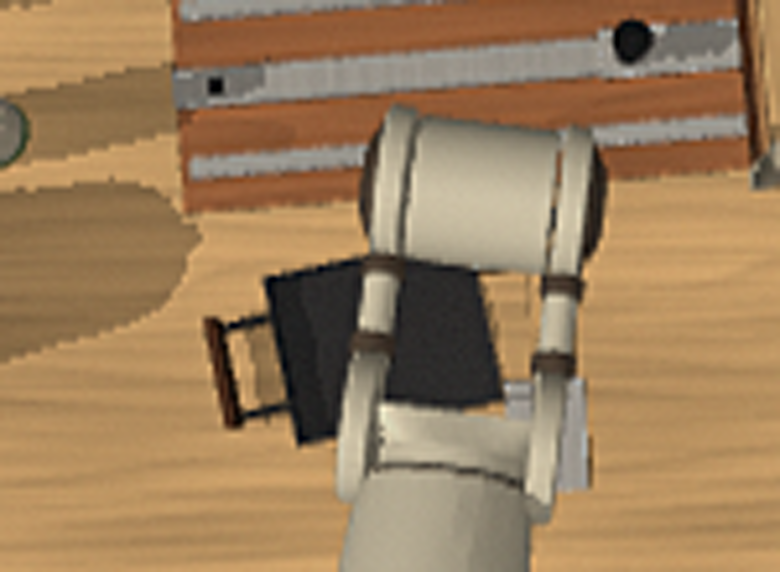

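The tray lies flat and empty at (385,350), close to the spatula blade at (545,430). I'll retreat and check that the spatula hasn't moved.

```bash
python3 -m jog '[60,0,-40,0,0,0,0,60,-30,-80,-20,0,0,0,60,-70,-100,-40,0,0,0,60,-110,-110,-60,0,0,0,60,-150,-110,-80,0,0,0,60,-190,-110,-100,0,0,0,60,-220,-110,-120,0,0,0,60,-250,-110,-140,0,0,0,60,-250,-110,-140,0,0,0,60,-250,-110,-140,0,0,0]'
python3 - <<'E'
from h import *
n=get_image("top"); o=cv2.imread('pics/t4.png') # arm-free spatula earlier
o=cv2.resize(o,(640,400),interpolation=cv2.INTER_AREA); p=n["pixels"][:,:,::-1]
a=np.hstack([np.ascontiguousarray(x[200:270,240:350]) for x in(o,p)]); cv2.imwrite('pics/t14.png',cv2.resize(a,None,fx=3.6,fy=3.6,interpolation=cv2.INTER_CUBIC))
s=readout.state(); print(s['eef_pos'],s['ft_force'])
W=cloud(n); e=W-KN; m=(np.hypot(e@D,e@U)<.02)&(W[...,2]>.07); print(np.median(W[m][:,2]))
E
```

```text
t: 34.75
eef_pos: [0.32, 0.2986, 0.3005]
tool_rot: [0.518, -0.508, 0.482, -0.491]
ft_force: [-0.3, -0.6, -0.8]
gripper_width: 0.0517
[0.32026262 0.29805399 0.30044614] [-0.09077755 -0.40085351 -0.60886831]
0.09059980449042719
```

```bash
python3 - <<'E'
from h import *
n=get_image("top"); o=cv2.imread('pics/t4.png'); o=cv2.resize(o,(640,400),interpolation=cv2.INTER_AREA); p=np.ascontiguousarray(n["pixels"][:,:,::-1])
for x in(o,p):
    h=cv2.cvtColor(x,cv2.COLOR_BGR2HSV); m=(h[...,1]<70)&(h[...,2]>80); m=m[225:268,305:340].astype(np.uint8)
    k,l,st,c=cv2.connectedComponentsWithStats(m); i=1+st[1:,4].argmax(); print(st[i]+[305,225,0,0,0],c[i]+[305,225],cv2.minAreaRect(np.argwhere(l==i).astype(np.float32)))
r=[cv2.cvtColor(x,cv2.COLOR_BGR2GRAY)[205:265,316:340].astype(float) for x in(o,p)]
print(cv2.phaseCorrelate(*r),abs(r[0]-r[1]).mean())
s=n; W=cloud(n); 
for nm,(x,y,r0) in dict(mill=(.466,-.41,.05)).items(): comps(n,x-r0,x+r0,y-r0,y+r0)
E
```

```text
[315 237  16  23 328] [322.125      248.62195122] ((23.0, 17.5), (15.0, 22.0), 90.0)
[317 236  16  24 333] [324.67867868 248.21921922] ((22.5, 19.5), (15.0, 23.0), 90.0)
((1.3282937443312655, -0.11382905986820546), 1.0348506440455947) 7.174305555555556
[423 204  19  13 188] [ 0.466 -0.414  0.099] [ 0.445 -0.447  0.025] [ 0.493 -0.397  0.149]
```

```bash
python3 -c "
from h import *
print(workorder.job_done())"
```

```text
the job is handed in; nothing more can be done
None
```

The job is done and handed in at about 35 s, with one flaw: the spatula ended up about 10 mm from where it started.

**What I did:** I pulled the knob, slid the shelf out and locked it; it held against a 9 N push-back. The only jar present went upright into the bay, and all five rolls went into the basket. I laid the empty tray back on the worktop, then pulled the knob again and slid the shelf home.

**Last checks:**
- **Pin:** the knob top reads 0.091–0.092 m, as at the start, and its position is within about 2 mm of the first measurement, so the pin is down in the home hole. While pushing the shelf home I never felt a firm stop, so this rests on the camera readings only.
- **Load:** I counted the rolls and saw the jar upright before sliding the shelf in. Afterwards, parts of the rolls and the jar's lid showed through the slats.
- **Tray:** flat and empty on the worktop. It moved about 7 cm right after I let go. I took this to be the expected knock, though I can't rule out that my gripper dragged it.
- **Spatula:** the tray's shift seems to have pushed it about 10 mm towards -y. I left it there, since I had been told to leave it alone.
- **Other things:** the pepper mill is where it was. I did not measure the mug, oil bottle or kettle again at the end.

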